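# Earth yourself, then run the chip tester

## Robot

A 6-joint arm with a two-finger parallel gripper is mounted at the origin on the work surface. World frame = base frame: x ahead of the robot, y to its left, z up, the work surface at z = 0. Lengths are in m, angles in degrees, forces in N, time in s.
With the tool pointing down it reaches from about 0.25 to 0.725 m from the base axis. Payload 9.7 kg.
Tool frame: the origin (TCP) lies at the very end of the fingers, on their centre line; the grasp point (between the pads) lies 19 mm behind it; z points along the fingers, y is the line along which they close (so a half turn about z gives the same grasp; the last joint's range is limited). The gripper opens to 85 mm and grips with 20 to 120 N. Pads are 22 mm wide; open, the fingers measure 114 mm over their backs; the gripper's body (76 mm by 85 mm) begins 54 mm behind the grasp point. The pads swing forward as they close: fully open they stand 13 mm farther back than shut.
Start: joints at [-69.385, 4.979, 10.078, 95.1, 0, 90], TCP at [0.194, -0.515, 0.231] pointing down, gripper open.
Joint ranges: [-179.16, 179.16], [-48.56, 103.87], [-65.8, 70.77], [-126.05, 130.52], [-82.76, 87.17], [-180, 180]. Speed limits (degrees/s): [127.2, 127.2, 147.25, 180, 180, 180].

## Interface

Orientations are given as [roll, pitch, yaw] about the fixed x, y, z axes, in that order (R = Rz(yaw) Ry(pitch) Rx(roll)).
In Python, from workcell import telemetry, optics, workorder gives the robot as it stands.
- The arm moves only by the shell command python3 -m handwheel 'ROWS' [FORCE]. ROWS is JSON, a list of rows, each an object of numbers: "tx", "ty", "tz": the shift along the tool's x, y, z in m; "ax", "ay", "az": the turn, a rotation vector about the tool's x, y, z in degrees; "jaw": the gripper command: -1 is shut, 1 is fully open, values between are in proportion. A call has exactly 10 rows; each row shifts and turns the commanded pose from where the row before left it, along the tool's axes as they then stand; what a row does not reach is not made up. A row lasts 1/8 s, in which the tool goes at most 62.5 mm and 10.7 degrees, less where a joint would pass 70% of its speed; a pose out of reach is approached as far as the arm can. A call is refused whole if a number of a shift passes 0.0625 or a number of a turn 10.7, either way. A call with a gripper value outside its range is refused whole. The fingers move at their own pace and stop on an object; FORCE is the grip in N (left out, the last holds). Time passes only in rows, so rows that do not move let the fingers close, or fill a call up. It gives the time, the measured TCP pose, the force, the opening and the grip force at its end, in the units of the state.
- telemetry.get_obs(): the state, without advancing time (a new reading comes with each control period).
- optics.camera(name): name is "side" or "top" or "wrist"; returns a dict with "color" (480x640x3 uint8, red, green, blue), "K" (3x3 intrinsics, pixels), "extrinsics" (4x4, takes a point from camera to world coordinates); the wrist camera has in their place "mount" (4x4, takes a point from camera to tool coordinates, whose origin is the TCP and whose axes are the flange's). Camera axes: x right, y down, z forward; pixel columns grow to the right and rows downward; lengths in m; the calibration is good to about 2 mm. A picture is of the moment at which its call begins: read the wrist's pose just before it. There is no depth.
- workorder.job_done(): hands the job in; it is judged then, once.
The state is a dict: "time": time; "q": joint angles; "qd": joint speeds; "joint_efforts": joint torques, N m; "ee_pos": TCP position; "tcp_rot": TCP orientation; "wrist_force": force on the tool from outside, world axes, zero at the start; "torque": the same for the moment, N m; "opening": finger opening in m; "grasp_force": force on a finger pad.
Only numpy, scipy, OpenCV 4.12 (cv2) and the standard library are available. Lean on these libraries where they do the work, as an engineer would, in place of code of your own. Each camera call takes 0.05 s, during which the arm holds its last target. There are 200 camera calls.

## Task

Test the logic chip that sits in the grey tester's socket, with light touches of the fingertips only: first touch the round rubber pad of the static-discharge point to earth yourself, then press the raised end of the small rocker (voltage range) so that it tips over, then the raised end of the large rocker (power), and last press the long bar-shaped key to start the test and let it come up again. Press lightly and no other key, do not touch the chip, pick nothing up, and leave the things lying around where they are; finish with the hand clear.

Things in the scene. Friction and masses are not known exactly. Their poses are not given: they have to be found in the camera images.
- tester: Chip tester: light-grey case, 220 deep (x) x 260 wide (y) x 60 mm tall, level top. Origin: centre of its underside; x to its rear, y to its left. It cannot slide but stands on soft rubber feet. On top: 18 mm high display hood at the rear left, chip socket in the middle, two black rockers one behind the other along the right side, three grey keys along the front.
- tester_case (a joint): How far the tester's case is pushed down on its soft feet, metres: 0 at rest; it gives about 1 mm for each 4 N (after the first 2 N), at most 6 mm, and springs back.
- chip: The 16-pin chip under test, 20 x 6.5 mm, already clamped in the 66 x 20 mm black socket in the middle of the tester (socket lever already down, chip's top 16 mm above the case). Origin: centre of its underside. Not to be touched.
- range_switch (a joint): Small rocker (24 x 15 mm, long side front to back), the nearer of the two on the tester's right side, 90 mm right of the middle: the supply-voltage range. Radians: 0 = low range, its near (front) end raised; 0.48 = high range, near end down. It snaps over by itself past the middle (0.24) and stays.
- range_press (a point): Where to press the small rocker: on top of its raised near end, about 10 mm from its pivot, about 10 mm above the case top; moves with the rocker. Pressed straight down it takes about 1.5 N, less as it goes, snaps over about 2 mm down and stops 4.6 mm down; its very edge stands 1 mm higher.
- power_switch (a joint): Large rocker (31 x 22 mm, long side front to back), 60 mm behind the small one: the tester's power. Radians: 0 = off, its near (front) end raised; 0.48 = on, near end down. It snaps over past the middle (0.24) and stays.
- power_press (a point): Where to press the large rocker: on top of its raised near end, about 12 mm from its pivot, about 11 mm above the case top; moves with the rocker. Pressed straight down it takes about 1.5 N, less as it goes, snaps over 2 to 3 mm down and stops 5.8 mm down; its very edge stands 1.5 mm higher.
- test_key (a joint): The long bar-shaped key (46 wide x 16 mm deep), at the left of the front row: runs the test. Metres pressed: 0 = up, 0.006 = fully down. It springs back; 1.2 N to start, 4 N fully down. A press counts from half of its travel.
- test_key_top (a point): Centre of the bar key's top, 8 mm above the case top when up; moves with the key.
- left_key (a joint): Round key, 14 mm across, in the middle of the front row, 65 mm right of the bar key's centre. Metres pressed, 0 to 0.006. Not to be pressed.
- right_key (a joint): Round key, 14 mm across, at the right of the front row, 40 mm right of the other round key. Metres pressed, 0 to 0.006. Not to be pressed.
- earth_point: Static-discharge point: a flat steel box fixed to the bench, 100 (its x) x 90 (its y) x 17 mm tall, with a round black rubber touch pad towards its front, a brass press stud and two small sockets behind. Origin: centre of its underside.
- touch_pad: The soft conductive-rubber touch pad, a low black dome 60 mm across; its top centre is 15 mm above this body's origin, 33 mm above the bench. It gives 1 mm for each 1.5 N, at most 8 mm, and springs back.
- chip_tray: Small open white tray, 36 x 36 x 12 mm, with spare chips, loose on the tester's front right corner. Origin: centre of its underside. Bystander.
- solder_reel: Reel of solder, 64 mm across, 50 mm tall, standing behind the static-discharge point. Origin: centre of its underside. Bystander.
- cutters: Side cutters with red handles, 140 mm long, 12 mm tall, lying in front of the static-discharge point. Origin: under their middle. Bystander.
- meter: Green hand-held multimeter, 190 x 92 x 45 mm, lying crosswise at the right. Origin: centre of its underside. Bystander.
- bottle: Drinks bottle, 64 mm across, 200 mm tall, at the far right. Origin: centre of its underside. Bystander.
- screwdriver: Screwdriver, 160 mm long, lying at the left. Origin: under its middle. Bystander.
- breadboard: White plug-in breadboard, 85 x 55 x 10 mm, lying at the far left. Origin: centre of its underside. Bystander.

How it is judged:
By the outcome, as a careful person would: the job done as asked, in the order asked, and still so for the second after the job is handed in, with the robot touching nothing.
It also fails if it takes over 48 s, if anything falls off the work surface, if the arm or the gripper's body presses on something with over 40 N, if the wrist force passes 120 N, or if a joint passes its speed limit or range.

## Working session

There is one attempt and no reset: what is moved stays moved. The work goes in short steps, Python scripts to look and compute and a shell command to move; the robot and the scene stay as the last step left them, time stands still between calls to the robot, and variables do not carry over. Pictures are saved under pics/ and viewed, at most 10 in all, crops included, and the job is handed in when it is done.

```bash
mkdir -p pics; python3 - <<'E'
from workcell import telemetry, optics
import cv2,numpy as np
o=telemetry.get_obs();print({k:np.round(v,3).tolist() for k,v in o.items()})
for n in("top","side"):
    c=optics.camera(n);cv2.imwrite(f"pics/{n}0.png",c["color"][:,:,::-1]);np.savez(f"{n}.npz",**c)
    print(n,np.round(c["K"],1).tolist(),np.round(c["extrinsics"],3).tolist())
E
```

```text
{'time': 0.0, 'q': [-69.384, 5.012, 10.035, 95.099, 0.002, 90.002], 'qd': [0.007, -0.086, -0.051, -0.0, -0.02, 0.006], 'joint_efforts': [-0.001, -52.039, 46.48, 0.016, 0.0, 0.0], 'ee_pos': [0.194, -0.515, 0.231], 'tcp_rot': [-179.925, -0.002, 20.615], 'wrist_force': [-0.887, -0.42, -0.238], 'torque': [-0.023, -0.04, 0.001], 'grasp_force': 0.0, 'opening': 0.085}
top [[478.1, 0.0, 324.1], [0.0, 478.1, 243.8], [0.0, 0.0, 1.0]] [[-0.026, -0.982, 0.189, 0.363], [-0.999, 0.033, 0.034, -0.005], [-0.04, -0.188, -0.981, 1.015], [0.0, 0.0, 0.0, 1.0]]
side [[450.4, 0.0, 317.3], [0.0, 450.4, 245.8], [0.0, 0.0, 1.0]] [[-0.939, -0.213, 0.271, 0.263], [-0.344, 0.561, -0.753, 0.773], [0.008, -0.8, -0.6, 0.676], [0.0, 0.0, 0.0, 1.0]]
```

View pics/top0.png

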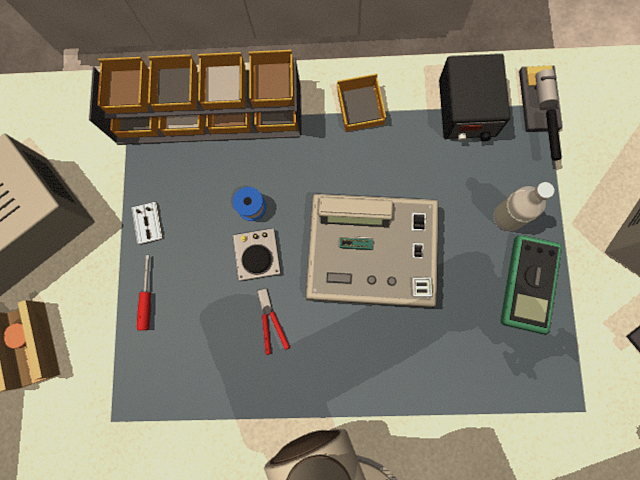

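View pics/side0.png

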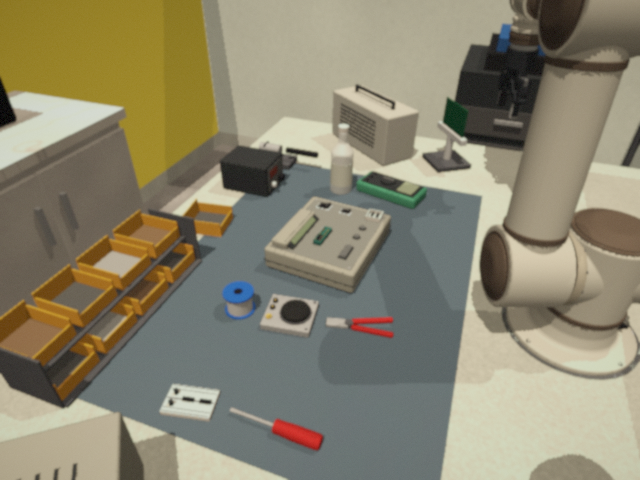

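The top view shows the tester with corners at about (313,195), (438,199), (436,307) and (307,302). The small rocker is at (418,250), the large one at (419,221), the bar key at (339,278) and the tray at (421,287). The pad is at (257,260). The side view shows the same layout, with the pad at (295,312).

```bash
cat > h.py <<'E'
import numpy as np,cv2
def ray(c,uv,T=None):
    T=c["extrinsics"] if T is None else T
    d=T[:3,:3]@np.linalg.inv(c["K"])@np.array([uv[0],uv[1],1.]); return T[:3,3],d
def plane(c,uv,z,T=None):
    o,d=ray(c,uv,T); return o+d*(z-o[2])/d[2]
def tri(r1,r2):
    A=[];b=[]
    for o,d in(r1,r2):
        d=d/np.linalg.norm(d);P=np.eye(3)-np.outer(d,d);A.append(P);b.append(P@o)
    return np.linalg.lstsq(np.vstack(A),np.hstack(b),rcond=None)[0]
def blobs(img,box,lo,hi,amin):
    x0,y0,x1,y1=box;m=cv2.inRange(img[y0:y1,x0:x1],lo,hi)
    n,_,s,c=cv2.connectedComponentsWithStats(m)
    return [(c[i]+[x0,y0],s[i]) for i in range(1,n) if s[i][4]>=amin]
E
python3 - <<'E'
from h import *
t=np.load("top.npz");s=np.load("side.npz")
for nm,c,bx in(("top",t,(235,230,282,280)),("side",s,(262,292,318,332))):
    for b in blobs(c["color"],bx,(0,0,0),(60,60,60),150):print(nm,"pad",b[0].round(1),b[1],plane(c,b[0],.030).round(4))
for nm,c,bx in(("top",t,(405,205,430,262)),("side",s,(312,198,355,218))):
    for b in blobs(c["color"],bx,(0,0,0),(70,70,70),15):print(nm,"rock",b[0].round(1),b[1],plane(c,b[0],.065).round(4))
# case top outline (light beige) in the top view
for nm,c,bx in(("top",t,(300,185,445,310)),):
    x0,y0,x1,y1=bx;m=cv2.inRange(c["color"][y0:y1,x0:x1],(150,130,110),(255,250,240))
    k,_=cv2.findContours(m,0,2);k=max(k,key=cv2.contourArea);r=cv2.minAreaRect(k);p=cv2.boxPoints(r)+[x0,y0]
    print(r);[print(q.round(1),plane(c,q,.06).round(4)) for q in p]
for nm,uv in(("bar",(339,278)),("k1",(371,280)),("k2",(391,281)),("r1",(418,250)),("r2",(419,221))):print(nm,plane(t,uv,.066).round(4))
print("pad pix tri",tri(ray(t,(257,260)),ray(s,(295,312))).round(4))
E
```

```text
top pad [256.5 258.7] [  7  15  30  28 659] [0.5254 0.1727 0.03  ]
side pad [295.2 311.6] [ 20   9  28  22 463] [0.5207 0.1836 0.03  ]
top rock [418.6 221.3] [  9  10  10  14 133] [ 0.5858 -0.1638  0.065 ]
top rock [417.7 250.9] [10 40  7 12 65] [ 0.5251 -0.1583  0.065 ]
side rock [324.5 205.2] [ 9  6  9  4 24] [ 0.5818 -0.164   0.065 ]
((72.89276885986328, 64.14463806152344), (128.23980712890625, 105.26850128173828), 2.862405300140381)
[306.2 298.5] [0.437  0.0675 0.06  ]
[311.5 193.4] [0.6544 0.0525 0.06  ]
[439.6 199.8] [ 0.6307 -0.2102  0.06  ]
[434.3 304.9] [ 0.4171 -0.1848  0.06  ]
bar [0.4753 0.0009 0.066 ]
k1 [ 0.4694 -0.0625  0.066 ]
k2 [ 0.4662 -0.1018  0.066 ]
r1 [ 0.5267 -0.1588  0.066 ]
r2 [ 0.5862 -0.1645  0.066 ]
pad pix tri [0.5251 0.1739 0.018 ]
```

```bash
python3 -m handwheel '[{"tx":0.045,"ty":-0.037,"tz":-0.008,"jaw":-1},{"tx":0.045,"ty":-0.037,"tz":-0.008,"jaw":-1},{"tx":0.045,"ty":-0.037,"tz":-0.008,"jaw":-1},{"tx":0.045,"ty":-0.037,"tz":-0.008,"jaw":-1},{"tx":0.045,"ty":-0.037,"tz":-0.008,"jaw":-1},{"tx":0.045,"ty":-0.037,"tz":-0.008,"jaw":-1},{"tx":0.045,"ty":-0.037,"tz":-0.008,"jaw":-1},{"tx":0.045,"ty":-0.037,"tz":-0.008,"jaw":-1},{"tx":0.045,"ty":-0.037,"tz":-0.008,"jaw":-1},{"jaw":-1}]' 20
python3 -m handwheel '[{"az":8.5,"jaw":-1},{"az":8.5,"jaw":-1},{"az":8.9,"jaw":-1},{"jaw":-1},{"jaw":-1},{"jaw":-1},{"jaw":-1},{"jaw":-1},{"jaw":-1},{"jaw":-1}]'
cat > wr.py <<'E'
import sys
from workcell import telemetry, optics
from h import *
from scipy.spatial.transform import Rotation as Ro
o=telemetry.get_obs();c=optics.camera("wrist");T=np.eye(4)
T[:3,:3]=Ro.from_euler("xyz",o["tcp_rot"],degrees=True).as_matrix();T[:3,3]=o["ee_pos"]
T=T@np.asarray(c["mount"]);n=sys.argv[1]
cv2.imwrite(f"pics/{n}.png",c["color"][:,:,::-1]);np.savez(n+".npz",color=c["color"],K=c["K"],extrinsics=T)
print(np.round(T,3).tolist(),np.round(o["wrist_force"],2),o["time"])
E
python3 wr.py w1
```

```text
[[0.352, -0.899, -0.262, 0.26], [-0.936, -0.338, -0.098, -0.49], [-0.0, 0.28, -0.96, 0.372], [0.0, 0.0, 0.0, 1.0]] [-0.64  0.01 -0.32] 0.1$[0]: bad value
$[0]: bad value
```

View pics/w1.png

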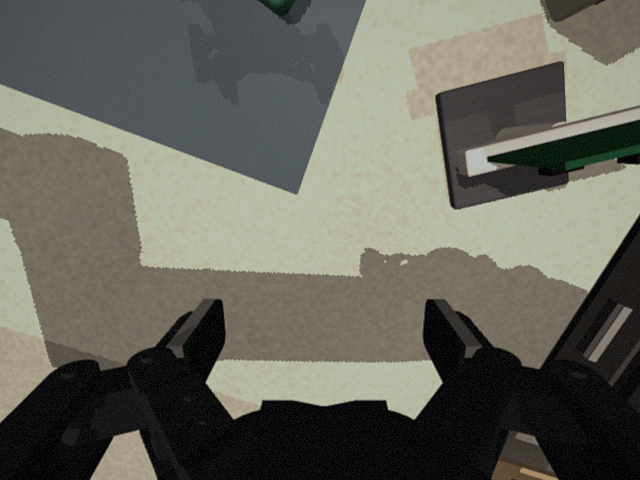

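Both moves were refused, so the arm hasn't moved: the picture shows only bench and mat, with the fingers open at the bottom. I expect every row has to carry all the fields.

```bash
python3 -m handwheel '[{"tx":0.045,"ty":-0.037,"tz":-0.008,"ax":0,"ay":0,"az":0,"jaw":-1},{"tx":0.045,"ty":-0.037,"tz":-0.008,"ax":0,"ay":0,"az":0,"jaw":-1},{"tx":0.045,"ty":-0.037,"tz":-0.008,"ax":0,"ay":0,"az":0,"jaw":-1},{"tx":0.045,"ty":-0.037,"tz":-0.008,"ax":0,"ay":0,"az":0,"jaw":-1},{"tx":0.045,"ty":-0.037,"tz":-0.008,"ax":0,"ay":0,"az":0,"jaw":-1},{"tx":0.045,"ty":-0.037,"tz":-0.008,"ax":0,"ay":0,"az":0,"jaw":-1},{"tx":0.045,"ty":-0.037,"tz":-0.008,"ax":0,"ay":0,"az":0,"jaw":-1},{"tx":0.045,"ty":-0.037,"tz":-0.008,"ax":0,"ay":0,"az":0,"jaw":-1},{"tx":0.045,"ty":-0.037,"tz":-0.008,"ax":0,"ay":0,"az":0,"jaw":-1},{"tx":0,"ty":0,"tz":0,"ax":0,"ay":0,"az":0,"jaw":-1}]' 20
```

```text
time: 1.4
ee_pos: [0.4567, -0.0575, 0.303]
tcp_rot: [-180.0, 0.0, 20.9]
wrist_force: [0.2, -0.5, -0.2]
opening: 0.0003
grasp_force: 0.0
```

```bash
python3 -m handwheel '[{"tx":0,"ty":0,"tz":0,"ax":0,"ay":0,"az":8.7,"jaw":-1},{"tx":0,"ty":0,"tz":0,"ax":0,"ay":0,"az":8.7,"jaw":-1},{"tx":0,"ty":0,"tz":0,"ax":0,"ay":0,"az":8.7,"jaw":-1},{"tx":0,"ty":0,"tz":0,"ax":0,"ay":0,"az":0,"jaw":-1},{"tx":0,"ty":0,"tz":0,"ax":0,"ay":0,"az":0,"jaw":-1},{"tx":0,"ty":0,"tz":0,"ax":0,"ay":0,"az":0,"jaw":-1},{"tx":0,"ty":0,"tz":0,"ax":0,"ay":0,"az":0,"jaw":-1},{"tx":0,"ty":0,"tz":0,"ax":0,"ay":0,"az":0,"jaw":-1},{"tx":0,"ty":0,"tz":0,"ax":0,"ay":0,"az":0,"jaw":-1},{"tx":0,"ty":0,"tz":0,"ax":0,"ay":0,"az":0,"jaw":-1}]'
python3 wr.py w2
```

```text
time: 2.65
ee_pos: [0.4555, -0.0605, 0.3033]
tcp_rot: [180.0, 0.0, -5.5]
wrist_force: [-0.5, 0.3, -0.7]
opening: 0.0001
grasp_force: 0.0
[[-0.096, -0.956, -0.279, 0.526], [-0.995, 0.092, 0.026, -0.067], [0.001, 0.28, -0.96, 0.445], [0.0, 0.0, 0.0, 1.0]] [-0.47  0.29 -0.75] 2.65
```

View pics/w2.png

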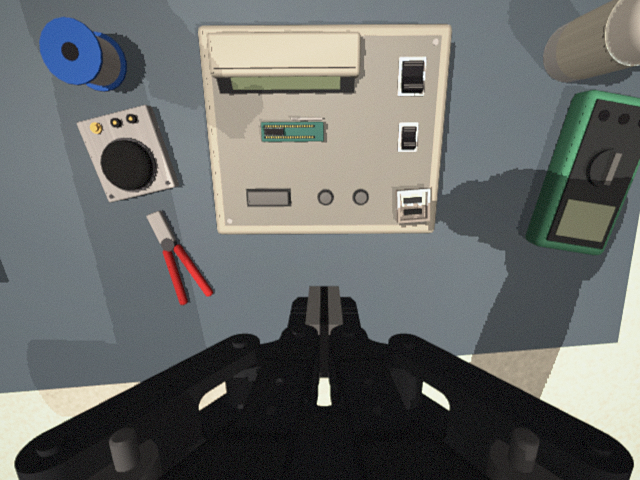

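The wrist view shows everything clearly: pad (128,165), small rocker (408,137), large rocker (412,76), bar key (268,197), round keys (326,197) and (361,197), tray (413,207).

```bash
python3 - <<'E'
from h import *
c=dict(np.load("w2.npz"));im=c["color"]
for nm,bx,z,hi in(("pad",(92,130,160,195),.028,(55,)*3),("r1",(400,124,417,151),.066,(75,)*3),("r2",(400,60,424,95),.066,(75,)*3),("bar",(240,185,297,210),.066,(140,135,130)),("k1",(315,186,336,208),.066,(140,135,130)),("k2",(351,186,370,208),.066,(140,135,130))):
    for b in blobs(im,bx,(0,0,0),hi,60):
        s=b[1];x0,y0=bx[0]+s[0],bx[1]+s[1];cc=(x0+s[2]/2-.5,y0+s[3]/2-.5)
        print(nm,b[0].round(1),s,"ctr",plane(c,b[0],z).round(4),"box",plane(c,cc,z).round(4),"size",(plane(c,(x0,y0),z)-plane(c,(x0+s[2],y0+s[3]),z)).round(4))
t=np.load("top.npz");print("pad tri",tri(ray(t,(256.5,258.7)),ray(c,(127.5,165))).round(4))
E
```

```text
pad [128.2 164.6] [   9   10   55   50 2122] ctr [0.5257 0.1695 0.028 ] box [0.5258 0.1697 0.028 ] size [0.0641 0.0509 0.    ]
r1 [408.1 138.1] [  2   3  14  22 203] ctr [ 0.5241 -0.1582  0.066 ] box [ 0.5247 -0.1587  0.066 ] size [0.024  0.0144 0.    ]
r2 [412.   77.3] [  2   2  22  31 519] ctr [ 0.5834 -0.1638  0.066 ] box [ 0.5835 -0.1643  0.066 ] size [0.0312 0.0218 0.    ]
bar [269.6 197. ] [  6   3  46  19 510] ctr [ 0.4755 -0.0013  0.066 ] box [ 4.757e-01 -1.000e-04  6.600e-02] size [0.0262 0.0486 0.    ]
k1 [325.2 196.9] [  2   3  17  17 170] ctr [ 0.4697 -0.0637  0.066 ] box [ 0.4696 -0.0634  0.066 ] size [0.0209 0.0173 0.    ]
k2 [360.2 196.6] [  1   3  17  16 171] ctr [ 0.4662 -0.1029  0.066 ] box [ 0.4664 -0.1027  0.066 ] size [0.0199 0.0179 0.    ]
pad tri [0.526  0.1736 0.0231]
```

```bash
python3 -m handwheel '[{"tx":0.0094,"ty":-0.0472,"tz":0.01,"ax":0,"ay":0,"az":0,"jaw":-1},{"tx":0.0094,"ty":-0.0472,"tz":0.01,"ax":0,"ay":0,"az":0,"jaw":-1},{"tx":0.0094,"ty":-0.0472,"tz":0.01,"ax":0,"ay":0,"az":0,"jaw":-1},{"tx":0.0094,"ty":-0.0472,"tz":0.01,"ax":0,"ay":0,"az":0,"jaw":-1},{"tx":0.0094,"ty":-0.0472,"tz":0.01,"ax":0,"ay":0,"az":0,"jaw":-1},{"tx":0,"ty":0,"tz":0.05,"ax":0,"ay":0,"az":0,"jaw":-1},{"tx":0,"ty":0,"tz":0.05,"ax":0,"ay":0,"az":0,"jaw":-1},{"tx":0,"ty":0,"tz":0.05,"ax":0,"ay":0,"az":0,"jaw":-1},{"tx":0,"ty":0,"tz":0.025,"ax":0,"ay":0,"az":0,"jaw":-1},{"tx":0,"ty":0,"tz":0,"ax":0,"ay":0,"az":0,"jaw":-1}]'
```

```text
time: 3.95
ee_pos: [0.5089, 0.0665, 0.0849]
tcp_rot: [-174.6, 0.3, 4.5]
wrist_force: [-0.1, 0.1, -0.2]
opening: 0.0002
grasp_force: 0.0
```

```bash
python3 -c "
from workcell import telemetry
o=telemetry.get_obs();print({k:(o[k] if isinstance(o[k],float) else [round(float(x),3) for x in o[k]]) for k in('time','q','qd','ee_pos','tcp_rot','wrist_force')})"; python3 wr.py w3
```

```text
{'time': 3.95, 'q': [4.462, -0.135, -11.536, 78.894, 5.383, 179.945], 'qd': [-0.183, -1.428, 3.599, 1.815, -0.19, -0.044], 'ee_pos': [0.509, 0.067, 0.085], 'tcp_rot': [-174.616, 0.289, 4.517], 'wrist_force': [-0.103, 0.124, -0.241]}
[[0.078, -0.954, -0.291, 0.581], [-0.993, -0.101, 0.067, 0.059], [-0.093, 0.283, -0.954, 0.225], [0.0, 0.0, 0.0, 1.0]] [-0.1   0.12 -0.24] 3.95
```

View pics/w3.png

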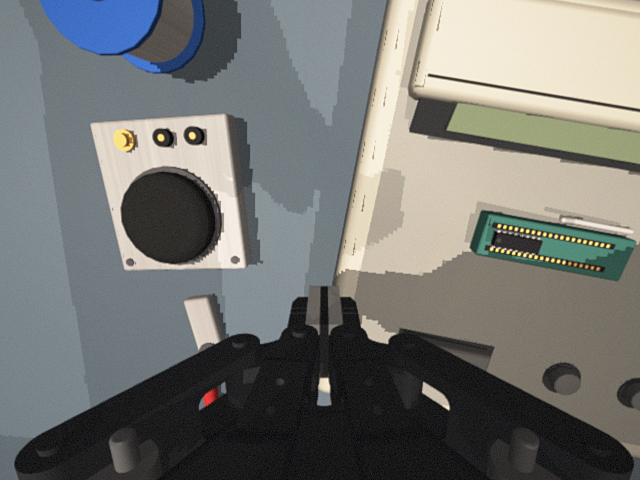

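Joint 6 hit its 180° limit and the tool tilted, though it touched nothing (pad at (168,215), tester edge right of the fingers). I'll go up, straighten the tool and take a yaw within range for the pad.

```bash
python3 -m handwheel '[{"tx":0,"ty":0,"tz":-0.04,"ax":-5.4,"ay":0.3,"az":0,"jaw":-1},{"tx":0,"ty":0,"tz":0,"ax":0,"ay":0,"az":-8.5,"jaw":-1},{"tx":0,"ty":0,"tz":0,"ax":0,"ay":0,"az":-8.5,"jaw":-1},{"tx":0,"ty":0,"tz":0,"ax":0,"ay":0,"az":-8.5,"jaw":-1},{"tx":0.022,"ty":-0.027,"tz":0,"ax":0,"ay":0,"az":0,"jaw":-1},{"tx":0.022,"ty":-0.027,"tz":0,"ax":0,"ay":0,"az":0,"jaw":-1},{"tx":0.022,"ty":-0.027,"tz":0,"ax":0,"ay":0,"az":0,"jaw":-1},{"tx":0,"ty":0,"tz":0,"ax":0,"ay":0,"az":0,"jaw":-1},{"tx":0,"ty":0,"tz":0,"ax":0,"ay":0,"az":0,"jaw":-1},{"tx":0,"ty":0,"tz":0,"ax":0,"ay":0,"az":0,"jaw":-1}]'
```

```text
time: 5.25
ee_pos: [0.5266, 0.1531, 0.1282]
tcp_rot: [-179.7, -0.4, 30.9]
wrist_force: [0.0, -0.1, -0.5]
opening: -0.0001
grasp_force: 0.0
```

```bash
python3 -m handwheel '[{"tx":0.0084,"ty":-0.016,"tz":0,"ax":0.3,"ay":-0.4,"az":0,"jaw":-1},{"tx":0,"ty":0,"tz":0.04,"ax":0,"ay":0,"az":0,"jaw":-1},{"tx":0,"ty":0,"tz":0.04,"ax":0,"ay":0,"az":0,"jaw":-1},{"tx":0,"ty":0,"tz":0.006,"ax":0,"ay":0,"az":0,"jaw":-1},{"tx":0,"ty":0,"tz":0.003,"ax":0,"ay":0,"az":0,"jaw":-1},{"tx":0,"ty":0,"tz":0.002,"ax":0,"ay":0,"az":0,"jaw":-1},{"tx":0,"ty":0,"tz":0.001,"ax":0,"ay":0,"az":0,"jaw":-1},{"tx":0,"ty":0,"tz":0,"ax":0,"ay":0,"az":0,"jaw":-1},{"tx":0,"ty":0,"tz":0,"ax":0,"ay":0,"az":0,"jaw":-1},{"tx":0,"ty":0,"tz":0,"ax":0,"ay":0,"az":0,"jaw":-1}]'
```

```text
time: 6.5
ee_pos: [0.5249, 0.1726, 0.0359]
tcp_rot: [-179.4, -0.0, 30.9]
wrist_force: [0.5, 0.2, 0.7]
opening: 0.0001
grasp_force: 0.0
```

```bash
python3 -m handwheel '[{"tx":0,"ty":0,"tz":0.001,"ax":-0.6,"ay":0,"az":0,"jaw":-1},{"tx":0,"ty":0,"tz":0.001,"ax":0,"ay":0,"az":0,"jaw":-1},{"tx":0,"ty":0,"tz":0.001,"ax":0,"ay":0,"az":0,"jaw":-1},{"tx":0,"ty":0,"tz":0.001,"ax":0,"ay":0,"az":0,"jaw":-1},{"tx":0,"ty":0,"tz":0.0005,"ax":0,"ay":0,"az":0,"jaw":-1},{"tx":0,"ty":0,"tz":0.0005,"ax":0,"ay":0,"az":0,"jaw":-1},{"tx":0,"ty":0,"tz":0,"ax":0,"ay":0,"az":0,"jaw":-1},{"tx":0,"ty":0,"tz":0,"ax":0,"ay":0,"az":0,"jaw":-1},{"tx":0,"ty":0,"tz":0,"ax":0,"ay":0,"az":0,"jaw":-1},{"tx":0,"ty":0,"tz":0,"ax":0,"ay":0,"az":0,"jaw":-1}]'
```

```text
time: 7.75
ee_pos: [0.5249, 0.1727, 0.0308]
tcp_rot: [-180.0, -0.0, 30.9]
wrist_force: [-1.9, 2.0, 4.1]
opening: 0.0005
grasp_force: 1.6
```

The pad is touched with about 4 N. Now I'll lift and cross high over to the small rocker.

```bash
python3 -m handwheel '[{"tx":0,"ty":0,"tz":-0.05,"ax":0,"ay":0,"az":0,"jaw":-1},{"tx":0,"ty":0,"tz":-0.05,"ax":0,"ay":0,"az":0,"jaw":-1},{"tx":0,"ty":0,"tz":-0.05,"ax":0,"ay":0,"az":0,"jaw":-1},{"tx":-0.0304,"ty":0.0459,"tz":0,"ax":0,"ay":0,"az":0,"jaw":-1},{"tx":-0.0304,"ty":0.0459,"tz":0,"ax":0,"ay":0,"az":0,"jaw":-1},{"tx":-0.0304,"ty":0.0459,"tz":0,"ax":0,"ay":0,"az":0,"jaw":-1},{"tx":-0.0304,"ty":0.0459,"tz":0,"ax":0,"ay":0,"az":0,"jaw":-1},{"tx":-0.0304,"ty":0.0459,"tz":0,"ax":0,"ay":0,"az":0,"jaw":-1},{"tx":-0.0304,"ty":0.0459,"tz":0,"ax":0,"ay":0,"az":0,"jaw":-1},{"tx":0,"ty":0,"tz":0,"ax":0,"ay":0,"az":0,"jaw":-1}]'
python3 -m handwheel '[{"tx":0,"ty":0,"tz":0,"ax":0,"ay":0,"az":9.1,"jaw":-1},{"tx":0,"ty":0,"tz":0,"ax":0,"ay":0,"az":9.1,"jaw":-1},{"tx":0,"ty":0,"tz":0,"ax":0,"ay":0,"az":9.1,"jaw":-1},{"tx":0,"ty":0,"tz":0,"ax":0,"ay":0,"az":9.1,"jaw":-1},{"tx":0,"ty":0,"tz":0,"ax":0,"ay":0,"az":0,"jaw":-1},{"tx":0,"ty":0,"tz":0,"ax":0,"ay":0,"az":0,"jaw":-1},{"tx":0,"ty":0,"tz":0.03,"ax":0,"ay":0,"az":0,"jaw":-1},{"tx":0,"ty":0,"tz":0.02,"ax":0,"ay":0,"az":0,"jaw":-1},{"tx":0,"ty":0,"tz":0,"ax":0,"ay":0,"az":0,"jaw":-1},{"tx":0,"ty":0,"tz":0,"ax":0,"ay":0,"az":0,"jaw":-1}]'; python3 wr.py w4
```

```text
time: 9.0
ee_pos: [0.5094, -0.1608, 0.18]
tcp_rot: [-180.0, 0.1, 30.7]
wrist_force: [-0.0, 0.1, 0.2]
opening: -0.0002
grasp_force: 0.0
time: 10.25
ee_pos: [0.5102, -0.1574, 0.1316]
tcp_rot: [-180.0, -0.0, -5.4]
wrist_force: [0.3, -0.1, -0.1]
opening: 0.0
grasp_force: 0.0
[[-0.095, -0.956, -0.278, 0.581], [-0.996, 0.091, 0.026, -0.164], [0.0, 0.279, -0.96, 0.273], [0.0, 0.0, 0.0, 1.0]] [ 0.31 -0.1  -0.14] 10.25
```

View pics/w4.png

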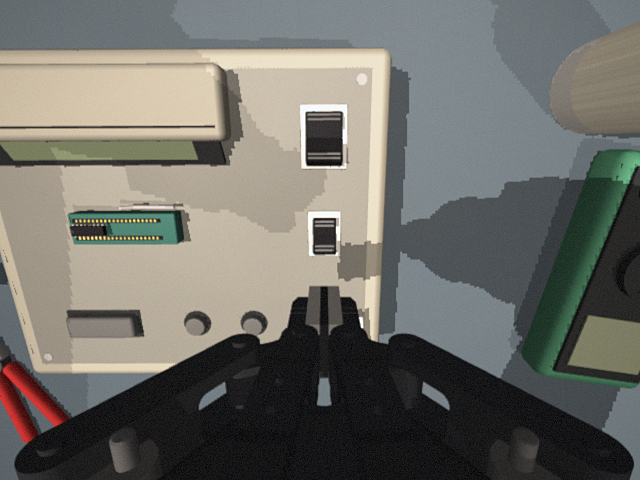

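Close up, the small rocker's white frame spans (309–340, 212–255) and the large one's (301–347, 104–168). Their black bodies are at about (325,236) and (324,138), and the fingertips are in line with both.

```bash
python3 - <<'E'
from h import *
c=dict(np.load("w4.npz"));im=c["color"]
for nm,bx in(("r1",(309,214,341,258)),("r2",(302,106,346,168))):
    for b in blobs(im,bx,(0,0,0),(75,)*3,150):
        s=b[1];x0,y0=bx[0]+s[0],bx[1]+s[1]
        print(nm,s,[plane(c,(x0+s[2]/2,v),z).round(4).tolist() for v,z in((y0,.063),(y0+s[3]/2,.066),(y0+s[3],.070))])
for nm,uv in(("frame1",(324.5,233.5)),("frame2",(324,136))):print(nm,plane(c,uv,.061).round(4))
E
```

```text
r1 [  4   4  23  36 559] [[0.5362, -0.1604, 0.063], [0.5252, -0.1593, 0.066], [0.5145, -0.1583, 0.07]]
r2 [   4    6   37   54 1573] [[0.5989, -0.1663, 0.063], [0.5839, -0.1649, 0.066], [0.5687, -0.1634, 0.07]]
frame1 [ 0.5255 -0.1594  0.061 ]
frame2 [ 0.5857 -0.1647  0.061 ]
```

```bash
python3 -m handwheel '[{"tx":0.0003,"ty":0.0006,"tz":0.04,"ax":0,"ay":0,"az":0,"jaw":-1},{"tx":0,"ty":0,"tz":0.014,"ax":0,"ay":0,"az":0,"jaw":-1},{"tx":0,"ty":0,"tz":0.003,"ax":0,"ay":0,"az":0,"jaw":-1},{"tx":0,"ty":0,"tz":0.001,"ax":0,"ay":0,"az":0,"jaw":-1},{"tx":0,"ty":0,"tz":0.001,"ax":0,"ay":0,"az":0,"jaw":-1},{"tx":0,"ty":0,"tz":0.001,"ax":0,"ay":0,"az":0,"jaw":-1},{"tx":0,"ty":0,"tz":0.001,"ax":0,"ay":0,"az":0,"jaw":-1},{"tx":0,"ty":0,"tz":0.001,"ax":0,"ay":0,"az":0,"jaw":-1},{"tx":0,"ty":0,"tz":0.001,"ax":0,"ay":0,"az":0,"jaw":-1},{"tx":0,"ty":0,"tz":0,"ax":0,"ay":0,"az":0,"jaw":-1}]'
```

```text
time: 11.55
ee_pos: [0.5101, -0.1579, 0.0674]
tcp_rot: [-180.0, 0.0, -5.5]
wrist_force: [0.1, 0.4, 0.4]
opening: -0.0001
grasp_force: 0.0
```

```bash
python3 -m handwheel '[{"tx":0,"ty":0,"tz":0.0005,"ax":0,"ay":0,"az":0,"jaw":-1},{"tx":0,"ty":0,"tz":0.0005,"ax":0,"ay":0,"az":0,"jaw":-1},{"tx":0,"ty":0,"tz":0,"ax":0,"ay":0,"az":0,"jaw":-1},{"tx":0,"ty":0,"tz":0,"ax":0,"ay":0,"az":0,"jaw":-1},{"tx":0,"ty":0,"tz":-0.004,"ax":0,"ay":0,"az":0,"jaw":-1},{"tx":0,"ty":0,"tz":-0.02,"ax":0,"ay":0,"az":0,"jaw":-1},{"tx":0,"ty":0,"tz":-0.04,"ax":0,"ay":0,"az":0,"jaw":-1},{"tx":0,"ty":0,"tz":0,"ax":0,"ay":0,"az":0,"jaw":-1},{"tx":0,"ty":0,"tz":0,"ax":0,"ay":0,"az":0,"jaw":-1},{"tx":0,"ty":0,"tz":0,"ax":0,"ay":0,"az":0,"jaw":-1}]'; python3 wr.py w5; python3 -c "
import cv2,numpy as np
a=[cv2.resize(cv2.imread(f'pics/{n}.png')[95:265,290:360],None,fx=3,fy=3,interpolation=2) for n in('w4','w5')]
cv2.imwrite('pics/cmp5.png',np.hstack(a))"
```

```text
time: 12.8
ee_pos: [0.5097, -0.1578, 0.1296]
tcp_rot: [-180.0, 0.1, -5.5]
wrist_force: [-0.2, 0.8, 0.0]
opening: -0.0001
grasp_force: 0.0
[[-0.096, -0.955, -0.28, 0.58], [-0.995, 0.092, 0.027, -0.165], [-0.0, 0.282, -0.96, 0.271], [0.0, 0.0, 0.0, 1.0]] [-0.22  0.8   0.03] 12.8
```

View pics/cmp5.png

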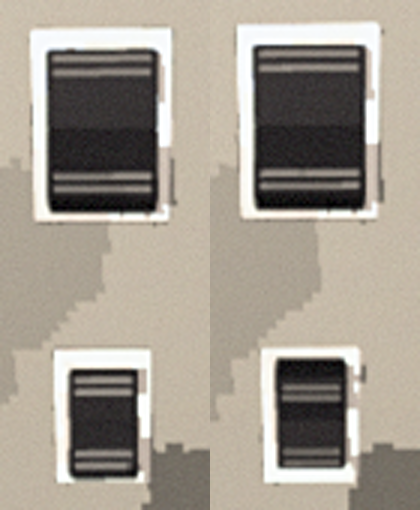

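The crops compare before and after: the small rocker (lower) has tipped, its ridges shifted and its far end now up. The large one is unchanged, so it's next.

```bash
python3 -m handwheel '[{"tx":0.0293,"ty":0,"tz":0,"ax":0,"ay":0,"az":0,"jaw":-1},{"tx":0.0293,"ty":0,"tz":0,"ax":0,"ay":0,"az":0,"jaw":-1},{"tx":0,"ty":0,"tz":0.03,"ax":0,"ay":0,"az":0,"jaw":-1},{"tx":0,"ty":0,"tz":0.02,"ax":0,"ay":0,"az":0,"jaw":-1},{"tx":0,"ty":0,"tz":0.0035,"ax":0,"ay":0,"az":0,"jaw":-1},{"tx":0,"ty":0,"tz":0.002,"ax":0,"ay":0,"az":0,"jaw":-1},{"tx":0,"ty":0,"tz":0.0015,"ax":0,"ay":0,"az":0,"jaw":-1},{"tx":0,"ty":0,"tz":0.0015,"ax":0,"ay":0,"az":0,"jaw":-1},{"tx":0,"ty":0,"tz":0.0015,"ax":0,"ay":0,"az":0,"jaw":-1},{"tx":0,"ty":0,"tz":0.0015,"ax":0,"ay":0,"az":0,"jaw":-1}]'
```

```text
time: 14.1
ee_pos: [0.5685, -0.1636, 0.0692]
tcp_rot: [-180.0, 0.0, -5.5]
wrist_force: [0.3, -0.1, 1.1]
opening: 0.0001
grasp_force: 0.3
```

```bash
python3 -m handwheel '[{"tx":0,"ty":0,"tz":0.001,"ax":0,"ay":0,"az":0,"jaw":-1},{"tx":0,"ty":0,"tz":0.001,"ax":0,"ay":0,"az":0,"jaw":-1},{"tx":0,"ty":0,"tz":0,"ax":0,"ay":0,"az":0,"jaw":-1},{"tx":0,"ty":0,"tz":0,"ax":0,"ay":0,"az":0,"jaw":-1},{"tx":0,"ty":0,"tz":-0.004,"ax":0,"ay":0,"az":0,"jaw":-1},{"tx":0,"ty":0,"tz":-0.02,"ax":0,"ay":0,"az":0,"jaw":-1},{"tx":0,"ty":0,"tz":-0.04,"ax":0,"ay":0,"az":0,"jaw":-1},{"tx":-0.0293,"ty":0,"tz":0,"ax":0,"ay":0,"az":0,"jaw":-1},{"tx":-0.0293,"ty":0,"tz":0,"ax":0,"ay":0,"az":0,"jaw":-1},{"tx":0,"ty":0,"tz":0,"ax":0,"ay":0,"az":0,"jaw":-1}]'; python3 wr.py w6; python3 -c "
import cv2,numpy as np
a=[cv2.resize(cv2.imread(f'pics/{n}.png')[95:265,290:360],None,fx=3,fy=3,interpolation=2) for n in('w5','w6')]
cv2.imwrite('pics/cmp6.png',np.hstack(a))"
```

```text
time: 15.35
ee_pos: [0.5093, -0.158, 0.132]
tcp_rot: [-180.0, -0.0, -5.5]
wrist_force: [1.0, -0.4, 0.4]
opening: -0.0001
grasp_force: 0.0
[[-0.096, -0.956, -0.278, 0.58], [-0.995, 0.092, 0.026, -0.165], [0.0, 0.279, -0.96, 0.274], [0.0, 0.0, 0.0, 1.0]] [ 1.04 -0.38  0.43] 15.35
```

View pics/cmp6.png

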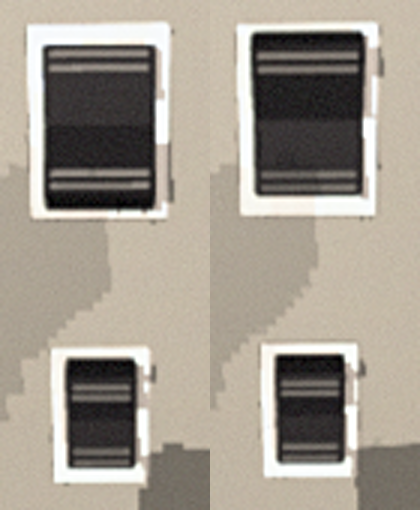

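Both rockers are over now: in the after crop the large one's ridges have shifted too. Next is the bar key.

```bash
python3 -m handwheel '[{"tx":0,"ty":0,"tz":0,"ax":0,"ay":0,"az":-5.3,"jaw":-1},{"tx":0,"ty":0,"tz":0,"ax":0,"ay":0,"az":-5.3,"jaw":-1},{"tx":-0.0067,"ty":-0.0533,"tz":0,"ax":0,"ay":0,"az":0,"jaw":-1},{"tx":-0.0067,"ty":-0.0533,"tz":0,"ax":0,"ay":0,"az":0,"jaw":-1},{"tx":-0.0067,"ty":-0.0533,"tz":0,"ax":0,"ay":0,"az":0,"jaw":-1},{"tx":0,"ty":0,"tz":0,"ax":0,"ay":0,"az":0,"jaw":-1},{"tx":0,"ty":0,"tz":0.03,"ax":0,"ay":0,"az":0,"jaw":-1},{"tx":0,"ty":0,"tz":0.02,"ax":0,"ay":0,"az":0,"jaw":-1},{"tx":0,"ty":0,"tz":0,"ax":0,"ay":0,"az":0,"jaw":-1},{"tx":0,"ty":0,"tz":0,"ax":0,"ay":0,"az":0,"jaw":-1}]'
```

```text
time: 16.65
ee_pos: [0.4766, -0.0009, 0.082]
tcp_rot: [-180.0, -0.0, 5.1]
wrist_force: [-0.4, 0.5, 0.1]
opening: -0.0001
grasp_force: 0.0
```

```bash
python3 -m handwheel '[{"tx":0,"ty":0,"tz":0.01,"ax":0,"ay":0,"az":0,"jaw":-1},{"tx":0,"ty":0,"tz":0.003,"ax":0,"ay":0,"az":0,"jaw":-1},{"tx":0,"ty":0,"tz":0.001,"ax":0,"ay":0,"az":0,"jaw":-1},{"tx":0,"ty":0,"tz":0.001,"ax":0,"ay":0,"az":0,"jaw":-1},{"tx":0,"ty":0,"tz":0.001,"ax":0,"ay":0,"az":0,"jaw":-1},{"tx":0,"ty":0,"tz":0.001,"ax":0,"ay":0,"az":0,"jaw":-1},{"tx":0,"ty":0,"tz":0.001,"ax":0,"ay":0,"az":0,"jaw":-1},{"tx":0,"ty":0,"tz":0.0005,"ax":0,"ay":0,"az":0,"jaw":-1},{"tx":0,"ty":0,"tz":0,"ax":0,"ay":0,"az":0,"jaw":-1},{"tx":0,"ty":0,"tz":0,"ax":0,"ay":0,"az":0,"jaw":-1}]'
```

```text
time: 17.9
ee_pos: [0.4759, -0.0006, 0.0627]
tcp_rot: [-180.0, 0.0, 5.1]
wrist_force: [-1.8, -2.9, 4.8]
opening: 0.0
grasp_force: 1.7
```

```bash
python3 -m handwheel '[{"tx":0,"ty":0,"tz":-0.004,"ax":0,"ay":0,"az":0,"jaw":-1},{"tx":0,"ty":0,"tz":-0.01,"ax":0,"ay":0,"az":0,"jaw":-1},{"tx":0,"ty":0,"tz":-0.04,"ax":0,"ay":0,"az":0,"jaw":-1},{"tx":0,"ty":0,"tz":-0.05,"ax":0,"ay":0,"az":0,"jaw":-1},{"tx":0,"ty":0,"tz":-0.05,"ax":0,"ay":0,"az":0,"jaw":-1},{"tx":0,"ty":0,"tz":-0.05,"ax":0,"ay":0,"az":0,"jaw":-1},{"tx":-0.03,"ty":0,"tz":-0.03,"ax":0,"ay":0,"az":0,"jaw":-1},{"tx":0,"ty":0,"tz":0,"ax":0,"ay":0,"az":0,"jaw":-1},{"tx":0,"ty":0,"tz":0,"ax":0,"ay":0,"az":0,"jaw":-1},{"tx":0,"ty":0,"tz":0,"ax":0,"ay":0,"az":0,"jaw":-1}]'; python3 wr.py w7
```

```text
time: 19.15
ee_pos: [0.4462, -0.0031, 0.2954]
tcp_rot: [-180.0, 0.1, 5.1]
wrist_force: [-0.1, -0.1, -0.1]
opening: -0.0004
grasp_force: 0.0
[[0.089, -0.956, -0.281, 0.517], [-0.996, -0.085, -0.025, 0.003], [0.0, 0.282, -0.959, 0.437], [0.0, 0.0, 0.0, 1.0]] [-0.08 -0.12 -0.11] 19.15
```

View pics/w7.png

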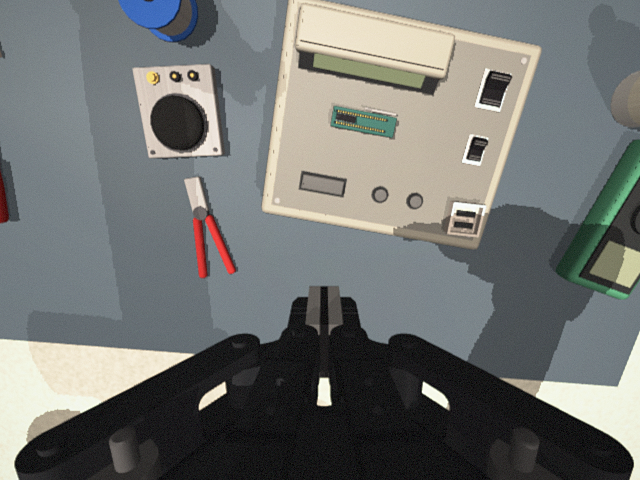

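Both rockers are tipped ((493,90) and (476,150)), the bar key at (323,183) is up, and everything else is in place with the hand clear.

```bash
python3 -c "
from workcell import workorder
print(workorder.job_done())"
```

```text
the job is handed in; nothing more can be done
None
```

I earthed the hand on the pad, tipped the small rocker and then the large one, pressed the bar key and let it come up, and handed the job in at about 19 s with the hand clear; the display gave no visible sign that the test ran, so I rely on the key's roughly 5 mm, 5 N press.

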